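# Long battery pack into the covered tray

## Task

At this dismantling bench, take the long battery pack and lay it flat inside the half-covered metal battery tray. It is longer than the tray's opening, so tilt it to feed one end in under the cover, then level it and set it down gently on the tray's floor. Leave the short pack and the power adapter where they lie.

Things in the scene. Friction and masses are not known exactly. Their poses are not given: they have to be found in the camera images.
- long_pack_center (a point): Centre (half-way up) of the long battery pack: a loose grey plastic block with black end bands and a paper label, 170 long (its x) x 40 wide (its y) x 28 mm high (its z, up); about 0.4 kg. It lies flat on the bench, free on all sides, with its x axis roughly away from the robot. Both ends are equivalent.
- tray: Fixed metal tray; origin: centre of underside. Inside 220 (x) x 130 mm (y), walls and floor 4 mm, open rims 64 mm high. A fixed cover (underside 64, top 67, bolt heads 69 mm high) spans x +30 to +114 mm, full width, on the side away from the robot; the top is open from x -110 to +30 mm (140 x 130 mm), nearer the robot. Pack lying flat on the floor: its centre 18 mm above the origin.
- short_pack_center (a point): Centre (half-way up) of a bystander: a short battery pack of the same make, 95 x 40 x 28 mm, loose on the bench. Not to be moved.
- adapter_center (a point): Centre (half-way up) of a bystander: a black power adapter brick, 108 x 48 x 30 mm, loose on the bench. Not to be moved.
Not all that is in view belongs to the job. What is shaped like the part that bears long_pack_center but purple is not meant.

How it is judged:
By the outcome, as a careful person would: the job done as asked, in the order asked, and still so for the second after the job is handed in, with the robot touching nothing.
It also fails if it takes over 42 s, if anything falls off the work surface, if the arm or the gripper's body presses on something with over 40 N, if the wrist force passes 120 N, or if a joint passes its speed limit or range.

## Robot

A 6-joint arm with a two-finger parallel gripper is mounted at the origin on the work surface. World frame = base frame: x ahead of the robot, y to its left, z up, the work surface at z = 0. Lengths are in m, angles in degrees, forces in N, time in s.
With the tool pointing down it reaches from about 0.35 to 0.875 m from the base axis. Payload 4.2 kg.
Tool frame: the origin (TCP) lies midway between the tips of the shut fingers; the grasp point (between the pads) lies r.grasp_offset behind it (r.grasp_offset is the distance from the TCP to the grasp point, in m); z points along the fingers, y is the direction in which the jaws open and shut (so a half turn about z gives the same grasp; the last joint's range is limited). The gripper opens to 87 mm and grips with 3 to 60 N. Pads are 19 mm wide; open, the fingers measure 117 mm over their backs; the gripper's body (75 mm by 190 mm) begins 51 mm behind the grasp point.
Start: joints at [79.274, 22.042, 0.453, 0, -68.411, -14.817], TCP at [0.269, 0.564, 0.223] pointing down, gripper open.
Joint ranges: [-179.83, 179.83], [-69.29, 118.12], [-61.27, 80.66], [-181.25, 117.63], [-171.15, -9.14], [-177.46, 177.46]. Speed limits (degrees/s): [159.86, 159.86, 180, 180, 180, 180].

## Interface

Orientations are given as a 3x3 rotation matrix whose columns are the frame's x, y, z axes.
In Python, from station import sense, optics, r gives the robot as it stands. The module is installed in compiled form; this text tells all that it offers.
- The arm moves only by the tool servo_tool, never from a script. Its argument "deltas" is a list of rows, each an object with "slide": the shift along the tool's x, y, z in units of 25 mm (1.0 is 25 mm), a list of three; "spin": the turn about the tool's z in units of 8 degrees (1.0 is 8 degrees). A call has 1 to 10 rows; each row shifts and turns the pose as measured when the row begins, along the tool's axes as they then stand; what a row does not reach is not made up. A row lasts 1/10 s, in which the tool goes at most 50 mm and 8.59 degrees, less where a joint would pass 70% of its speed; a pose out of reach is approached as far as the arm can. A call is refused whole if a number of a shift passes 1 or a number of a turn 1, either way. A call with a gripper value outside its range is refused whole. "gripper" is the closure in counts, from 0 (fully open) to 255 (shut), set as the call begins (left out, the last holds). The fingers move at their own pace and stop on an object; the grip force is fixed at half the most. Time passes only in rows, so rows that do not move let the fingers close. It gives the time, the measured TCP pose, the force and the opening at its end, in the units of the state.
- sense(): the state, without advancing time (a new reading comes with each control period).
- optics.capture(name): name is "scene" or "top" or "wrist"; returns a dict with "frame" (400x640x3 uint8, red, green, blue), "camera_matrix" (3x3 intrinsics, pixels), "eye" and "rotation" of the camera in the world. Camera axes: x right, y down, z forward; pixel columns grow to the right and rows downward; lengths in m; the calibration is good to about 2 mm. A picture is of the moment at which its call begins. There is no depth.
- r.finish_job(): hands the job in, once; it reports no verdict.
The state is a dict: "time_s": time; "joints": joint angles; "joint_velocities": joint speeds; "effort": joint torques, N m; "tcp_pos": TCP position; "ee_rot": TCP orientation; "wrist_force": force on the tool from outside, world axes, zero at the start; "moment": the same for the moment, N m; "gripper_width": opening from 0.0 (shut) to 1.0 (fully open).
Only numpy, scipy, OpenCV 4.12 (cv2) and the standard library are available. Lean on these libraries where they do the work, as an engineer would, in place of code of your own. Each camera call takes 0.05 s, during which the arm holds its last target.

## Working session

There is one attempt and no reset: what is moved stays moved. The work goes in short steps, Python scripts to look and compute and a tool call to move; the robot and the scene stay as the last step left them, time stands still between calls to the robot, and variables do not carry over. Pictures are saved under pics/ and viewed, and the job is handed in when it is done.

Besides the shell and the picture viewer there is one more tool, called after "Emit:" by a JSON object that holds its "api" and its "payload", one argument or row to a line. servo_tool: Moves the arm, as the interface text tells. Its arguments: {"type":"object","properties":{"deltas":{"type":"array"},"gripper":{"type":"number"}},"required":["deltas"]}

```bash
mkdir -p pics
cat > h.py <<'E'
import numpy as np,cv2
from station import sense,optics,r
def cap(n,f):
    c=optics.capture(n); cv2.imwrite('pics/'+f,c['frame'][:,:,::-1]); return c
def ray(c,u,v,z):
    d=c['rotation']@np.linalg.inv(c['camera_matrix'])@np.array([u,v,1.]); e=np.array(c['eye']); return e+d*(z-e[2])/d[2]
E
python3 - <<'E'
from h import *
import pickle
s=sense(); print(s); print(r.grasp_offset)
d={}
for n in("scene","top","wrist"):
    d[n]=cap(n,n+'0.png'); print(n,d[n]['eye'],d[n]['rotation'].tolist(),d[n]['camera_matrix'].tolist())
pickle.dump(d,open('d0.pkl','wb'))
E
```

```text
{'time_s': 0.0, 'joints': array([ 7.92764749e+01,  2.20905919e+01,  3.80412175e-01, -2.88049558e-02,
       -6.84103183e+01, -1.48157846e+01]), 'joint_velocities': array([-0.01148242, -0.1246595 ,  0.01077951, -0.09813613, -0.04779192,
        0.01212465]), 'effort': array([ 2.34793915e-04, -3.90657985e+01,  1.87399632e+01,  4.21959624e+00,
        1.09762445e-02, -1.95092848e-04]), 'tcp_pos': array([0.26918961, 0.56340015, 0.22146618]), 'ee_rot': array([[ 9.02209761e-01, -4.31296678e-01, -8.50619823e-04],
       [-4.31297508e-01, -9.02207594e-01, -1.97933329e-03],
       [ 8.62442081e-05,  2.15264402e-03, -9.99997679e-01]]), 'wrist_force': array([ 0.05642968, -0.00295975, -0.80710711]), 'moment': array([ 0.00338376, -0.00891057, -0.0303837 ]), 'gripper_width': 0.9989856602911239}
0.0187
scene [1.50959084 0.31272015 0.75357362] [[-0.3159866129799364, 0.49929261872429015, -0.8067585396541574], [0.9487562088169875, 0.1629211766932268, -0.27077360731081473], [-0.0037572128878746495, -0.8509780085715114, -0.5251878828371614]] [[490.23234284553735, 0.0, 323.09683870978284], [0.0, 490.23234284553735, 201.25861654553765], [0.0, 0.0, 1.0]]
top [ 0.26150778 -0.05361774  0.9832465 ] [[-0.02957392335544706, -0.984528036842344, 0.17271342660235364], [-0.999527385964222, 0.027677782333297093, -0.013377035270945825], [0.008389741646537281, -0.17302741122860008, -0.9848812756868888]] [[412.0023476400525, 0.0, 314.714545199516], [0.0, 412.0023476400525, 197.97415358806205], [0.0, 0.0, 1.0]]
wrist [0.33353402 0.53285158 0.38436134] [[-0.43250430112853916, -0.8697984256613699, -0.2374673203249587], [-0.9016284722567649, 0.41795560798940745, 0.11126188820138172], [0.002475383050360335, 0.26222854243428056, -0.9650026238366125]] [[285.9751373212759, 0.0, 313.59673472399953], [0.0, 285.9751373212759, 195.56189943014746], [0.0, 0.0, 1.0]]
```

View pics/top0.png

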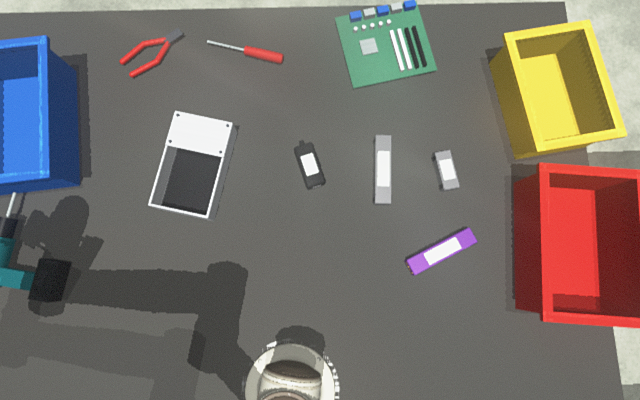

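View pics/scene0.png

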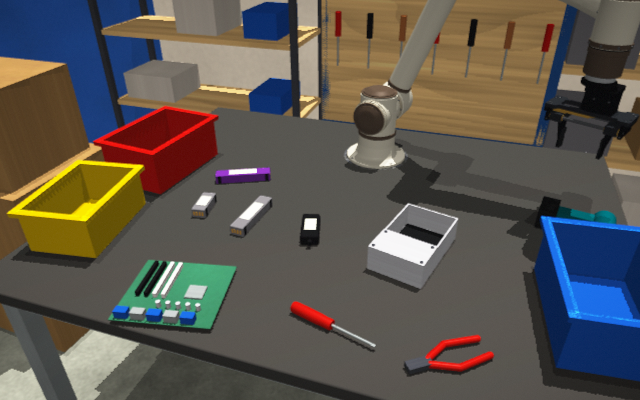

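View pics/wrist0.png

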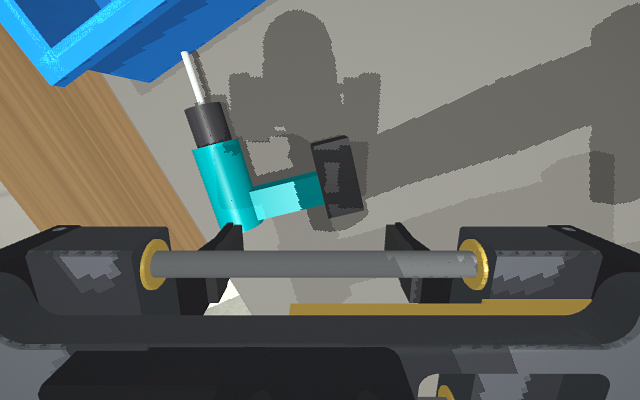

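Candidates in the top view are the grey long block (383,170), the short grey block (446,170), the purple decoy (441,251) and the black adapter (310,165). The block at (383,170) fits: it is grey, has black ends and is the longest. I'll confirm it with a crop and measure.

Run:
```python
from h import *
import pickle
d=pickle.load(open('d0.pkl','rb')); c=d['top']; im=c['frame']
cv2.imwrite('pics/crop0.png',cv2.resize(im[100:240,130:470,::-1],None,fx=2.3,fy=2.3,interpolation=cv2.INTER_CUBIC))
g=cv2.cvtColor(im,cv2.COLOR_RGB2GRAY)
m=(g>115).astype(np.uint8)
def show(name,x0,y0,x1,y1,mask,z):
    mm=np.zeros_like(mask); mm[y0:y1,x0:x1]=mask[y0:y1,x0:x1]
    cs,_=cv2.findContours(mm,cv2.RETR_EXTERNAL,cv2.CHAIN_APPROX_NONE)
    k=max(cs,key=cv2.contourArea); rc=cv2.minAreaRect(k); b=cv2.boxPoints(rc)
    P=np.array([ray(c,u,v,z)[:2] for u,v in b]); print(name,b.round(1).tolist()); print(P.round(4).tolist(),'c',P.mean(0).round(4),'len',np.linalg.norm(P[1]-P[0]).round(4),np.linalg.norm(P[2]-P[1]).round(4))
    return k
show('long',365,125,400,212,m,.028)
show('short',428,140,465,200,m,.028)
k=show('tray',140,100,245,225,m,.064)
ap=cv2.approxPolyDP(k,5,True)[:,0]; print(ap.tolist(),[ray(c,u,v,.065)[:2].round(4).tolist() for u,v in ap])
dk=(g<45).astype(np.uint8)
show('adapter',288,135,335,195,dk|((m>0)&(g>0)).astype(np.uint8),.03)
print(g[165:172,360:410])
```

```text
long [[365.0, 204.0], [365.0, 125.0], [399.0, 125.0], [399.0, 204.0]]
[[0.4113, -0.1843], [0.6057, -0.1942], [0.6035, -0.277], [0.4091, -0.2644]] c [ 0.5074 -0.23  ] len 0.1946 0.0829
short [[434.0, 152.0], [450.5, 147.89999389648438], [460.20001220703125, 186.6999969482422], [443.70001220703125, 190.8000030517578]]
[[0.5333, -0.357], [0.5425, -0.3976], [0.4465, -0.4124], [0.4376, -0.3724]] c [ 0.49   -0.3848] len 0.0417 0.0971
tray [[146.39999389648438, 206.5], [168.5, 107.0999984741211], [233.89999389648438, 121.5999984741211], [211.8000030517578, 221.10000610351562]]
[[0.4138, 0.3129], [0.649, 0.2708], [0.6091, 0.1175], [0.3767, 0.1658]] c [0.5122 0.2167] len 0.2389 0.1584
[[175, 110], [147, 204], [212, 220], [232, 122]] [[0.641, 0.2551], [0.4194, 0.3114], [0.379, 0.1651], [0.608, 0.1216]]
adapter [[299.29998779296875, 155.89999389648438], [312.5, 151.5], [319.3999938964844, 172.1999969482422], [306.20001220703125, 176.60000610351562]]
[[0.5318, -0.0327], [0.5419, -0.0646], [0.4905, -0.0795], [0.4807, -0.0479]] c [ 0.5112 -0.0562] len 0.0334 0.0535
[[113 117 115 117 115 119 116 11
[... 717 characters left out ...]
133 119 122 118 118
  120 123 120 122 121 122 121 122 123 124 120 119 122 119]
 [115 114 116 116 115 120 117 114 116 116 114 117 113  96  95 154 187 225
  248 246 246 246 245 245 245 245 246 246 249 233 193 135 117 116 123 120
  122 123 122 123 123 126 119 119 122 121 120 122 120 125]
 [118 117 117 116 113 115 114 120 118 119 114 121 111  96  98 151 189 225
  248 246 246 245 245 245 245 245 246 246 249 233 195 133 114 118 117 117
  121 121 118 121 121 121 118 123 119 122 120 119 123 121]
 [115 115 115 116 116 120 115 116 117 119 120 119 112  92  97 150 187 227
  248 247 246 246 246 246 246 245 246 246 249 234 191 134 116 118 120 120
  118 122 119 120 118 118 119 119 120 121 121 124 115 119]]
```

View pics/crop0.png

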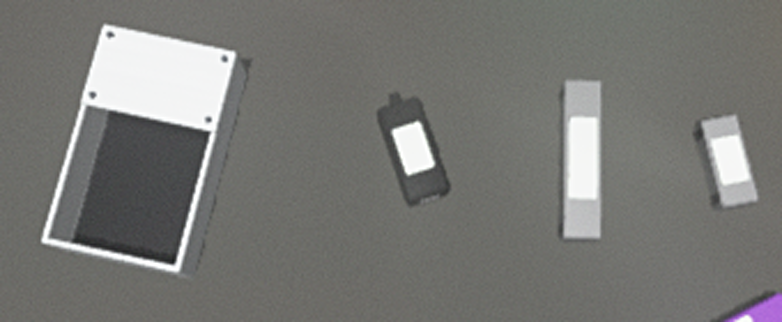

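The crop shows a grey pack with a paper label at crop (582,160). It is the longest block, and the short pack is right of it. Now precise measurements with a tighter threshold.

Run:
```python
from h import *
import pickle
d=pickle.load(open('d0.pkl','rb')); c=d['top']; im=c['frame']
g=cv2.cvtColor(im,cv2.COLOR_RGB2GRAY)
def rect(name,x0,y0,x1,y1,t,z):
    mm=np.zeros_like(g); mm[y0:y1,x0:x1]=(g[y0:y1,x0:x1]>t)
    ys,xs=np.nonzero(mm)
    # work in world plane
    P=np.array([ray(c,u,v,z)[:2] for u,v in zip(xs,ys)],np.float32)
    rc=cv2.minAreaRect(P); b=cv2.boxPoints(rc)
    print(name,t,'c',np.round(rc[0],4),'size',np.round(rc[1],4),'ang',round(rc[2],2),b.round(3).tolist(), 'mean',P.mean(0).round(4))
for t in(140,155): rect('long',372,125,398,212,t,.028)
rect('label',372,125,398,212,235,.028)
for t in(165,190,210): rect('tray',140,100,245,225,t,.065)
# scene-view check: long pack
c2=d['scene']
for P in([.5,-.23,.028],):
    pass
cv2.imwrite('pics/sc.png',cv2.resize(c2['frame'][180:300,190:480,::-1],None,fx=2.7,fy=2.7,interpolation=cv2.INTER_CUBIC))
```

```text
long 140 c [ 0.496  -0.2319] size [0.0386 0.1677] ang 86.85 [[0.41100001335144043, -0.24699999392032623], [0.5789999961853027, -0.25600001215934753], [0.5809999704360962, -0.21699999272823334], [0.4129999876022339, -0.20800000429153442]] mean [ 0.4947 -0.2307]
long 155 c [ 0.4971 -0.2306] size [0.0358 0.1658] ang 86.49 [[0.4129999876022339, -0.24300000071525574], [0.5789999961853027, -0.2540000081062317], [0.5809999704360962, -0.21799999475479126], [0.41499999165534973, -0.20800000429153442]] mean [ 0.495  -0.2312]
label 235 c [ 0.4974 -0.2317] size [0.0286 0.0842] ang 86.8 [[0.45500001311302185, -0.24400000274181366], [0.5389999747276306, -0.24799999594688416], [0.5400000214576721, -0.2199999988079071], [0.4560000002384186, -0.2150000035762787]] mean [ 0.4964 -0.2316]
tray 165 c [0.512  0.2157] size [0.1406 0.2319] ang 76.48 [[0.382999986410141, 0.17399999499320984], [0.6079999804496765, 0.11999999731779099], [0.640999972820282, 0.25699999928474426], [0.41600000858306885, 0.3109999895095825]] mean [0.5571 0.2045]
tray 190 c [0.5123 0.216 ] size [0.1403 0.2307] ang 76.13 [[0.382999986410141, 0.17599999904632568], [0.6069999933242798, 0.11999999731779099], [0.640999972820282, 0.25600001215934753], [0.4169999957084656, 0.31200000643730164]] mean [0.559  0.2044]
tray 210 c [0.5119 0.216 ] size [0.1388 0.2305] ang 76.38 [[0.3840000033378601, 0.17599999904632568], [0.6079999804496765, 0.12099999934434891], [0.6399999856948853, 0.25600001215934753], [0.41600000858306885, 0.3109999895095825]] mean [0.562  0.2035]
```

View pics/sc.png

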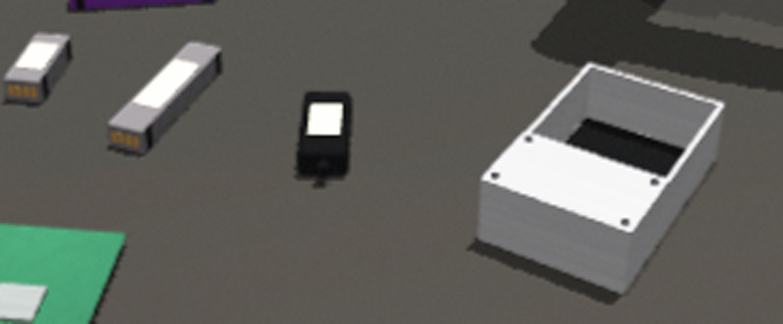

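Measured: the pack is 168x39 mm, centre (0.497,-0.232), yaw -3.2°. The tray is 231x140 mm outside, centre (0.512,0.216), yaw -13.7°. Both sizes agree with those given. The tool can't tilt, so I'll grip the pack behind its centre and let it pivot in the pads.

```bash
cat >> h.py <<'E'
def plan(x,y,z,h=None):
    s=sense(); R=s['ee_rot']; d=np.array([x,y,z])-s['tcp_pos']
    hd=np.degrees(np.arctan2(R[1,0],R[0,0])); u=R.T@d/0.025
    print('t',round(s['time_s'],2),'tcp',s['tcp_pos'].round(4),'head',round(hd,2),'tilt',R[2].round(4),'F',s['wrist_force'].round(2),'w',round(s['gripper_width'],3))
    print('units',u.round(2),'max',abs(u).max().round(2), 'spin units',None if h is None else round((hd-h)/8,2))
    return u
E
cat > p.sh <<'E'
python3 -c "
import sys
from h import *
plan(*map(float,sys.argv[1:]))" $@
E
chmod +x p.sh
```

Emit:
{"api": "servo_tool", "payload": {
  "deltas": [
    {"slide": [0,0,0],"spin": -0.95},
    {"slide": [0,0,0],"spin": -0.95},
    {"slide": [0,0,0],"spin": -0.95}
  ]
}}

```text
time_s: 0.45
tcp_pos: [0.2689, 0.5628, 0.2202]
ee_rot: [[0.999, -0.034, -0.002], [-0.034, -0.999, -0.004], [-0.002, 0.004, -1.0]]
wrist_force: [0.2, -0.1, -0.4]
gripper_width: 0.998
```

```bash
./p.sh 0.452 -0.229 0.15 -3.2
```

```text
t 0.45 tcp [0.2689 0.5628 0.2202] head -1.94 tilt [-0.0016  0.0044 -1.    ] F [ 0.24 -0.12 -0.37] w 0.998
units [ 8.39 31.39  2.93] max 31.39 spin units 0.16
```

Emit:
{"api": "servo_tool", "payload": {
  "deltas": [
    {"slide": [0.27,1,0],"spin": 0.16},
    {"slide": [0.27,1,0],"spin": 0},
    {"slide": [0.27,1,0],"spin": 0},
    {"slide": [0.27,1,0],"spin": 0},
    {"slide": [0.27,1,0],"spin": 0},
    {"slide": [0.27,1,0],"spin": 0},
    {"slide": [0.27,1,0],"spin": 0},
    {"slide": [0.27,1,0],"spin": 0},
    {"slide": [0.27,1,0],"spin": 0},
    {"slide": [0.27,1,0],"spin": 0}
  ]
}}

```text
time_s: 1.45
tcp_pos: [0.323, 0.3005, 0.2171]
ee_rot: [[0.999, -0.051, -0.005], [-0.051, -0.999, -0.011], [-0.005, 0.012, -1.0]]
wrist_force: [0.4, 0.3, 0.3]
gripper_width: 1.0
```

Emit:
{"api": "servo_tool", "payload": {
  "deltas": [
    {"slide": [0.27,1,0],"spin": 0},
    {"slide": [0.27,1,0],"spin": 0},
    {"slide": [0.27,1,0],"spin": 0},
    {"slide": [0.27,1,0],"spin": 0},
    {"slide": [0.27,1,0],"spin": 0},
    {"slide": [0.27,1,0],"spin": 0},
    {"slide": [0.27,1,0],"spin": 0},
    {"slide": [0.27,1,0],"spin": 0},
    {"slide": [0.27,1,0],"spin": 0},
    {"slide": [0.27,1,0],"spin": 0}
  ]
}}

```text
time_s: 2.45
tcp_pos: [0.3764, 0.0353, 0.219]
ee_rot: [[0.999, -0.049, -0.007], [-0.049, -0.999, -0.011], [-0.006, 0.012, -1.0]]
wrist_force: [-0.2, 0.7, -0.0]
gripper_width: 0.999
```

```bash
./p.sh 0.452 -0.229 0.15 -3.2
```

```text
t 2.45 tcp [0.3764 0.0353 0.219 ] head -2.8 tilt [-0.0062  0.0115 -0.9999] F [-0.24  0.75 -0.03] w 0.999
units [ 3.55 10.38  2.86] max 10.38 spin units 0.05
```

Emit:
{"api": "servo_tool", "payload": {
  "deltas": [
    {"slide": [0.36,1,0.2],"spin": 0.05},
    {"slide": [0.36,1,0.2],"spin": 0},
    {"slide": [0.36,1,0.2],"spin": 0},
    {"slide": [0.36,1,0.2],"spin": 0},
    {"slide": [0.36,1,0.2],"spin": 0},
    {"slide": [0.36,1,0.2],"spin": 0},
    {"slide": [0.36,1,0.2],"spin": 0},
    {"slide": [0.36,1,0.2],"spin": 0},
    {"slide": [0.36,1,0.2],"spin": 0},
    {"slide": [0.3,0.8,0.2],"spin": 0}
  ]
}}

```text
time_s: 3.45
tcp_pos: [0.4511, -0.2264, 0.169]
ee_rot: [[0.998, -0.057, -0.006], [-0.057, -0.998, -0.009], [-0.005, 0.009, -1.0]]
wrist_force: [0.4, -0.1, -0.1]
gripper_width: 1.003
```

Emit:
{"api": "servo_tool", "payload": {
  "deltas": [
    {"slide": [0,0,0],"spin": 0},
    {"slide": [0,0,0],"spin": 0}
  ]
}}

```text
time_s: 3.65
tcp_pos: [0.4506, -0.2282, 0.1673]
ee_rot: [[0.998, -0.061, -0.009], [-0.062, -0.998, -0.008], [-0.009, 0.009, -1.0]]
wrist_force: [-0.3, 0.1, -0.5]
gripper_width: 0.996
```

```bash
./p.sh 0.452 -0.229 0.003 -3.2; python3 -c "
from h import *
c=cap('wrist','w1.png')"
```

```text
t 3.65 tcp [ 0.4506 -0.2282  0.1673] head -3.53 tilt [-0.0085  0.0089 -0.9999] F [-0.34  0.1  -0.5 ] w 0.996
units [ 0.11 -0.03  6.57] max 6.57 spin units -0.04
```

View pics/w1.png

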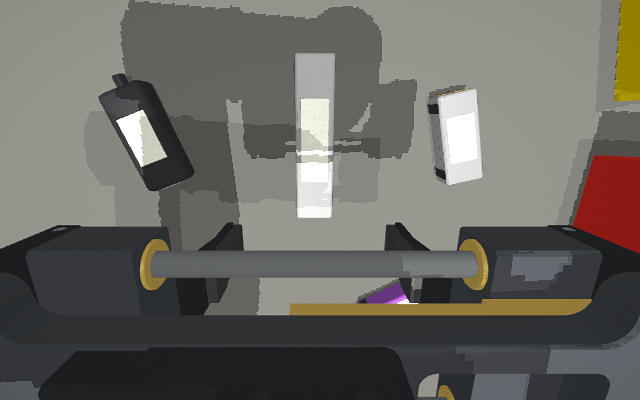

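The wrist view shows the pack centred between the fingers: pack column 315, fingers' midpoint 314.5. The near end is at row 217, and the adapter and short pack are well to the sides.

Emit:
{"api": "servo_tool", "payload": {
  "deltas": [
    {"slide": [0.05,0,0.9],"spin": -0.03},
    {"slide": [0.05,0,0.9],"spin": 0},
    {"slide": [0,0,0.9],"spin": 0},
    {"slide": [0,0,0.9],"spin": 0},
    {"slide": [0,0,0.9],"spin": 0},
    {"slide": [0,0,0.7],"spin": 0},
    {"slide": [0,0,0.4],"spin": 0},
    {"slide": [0,0,0.1],"spin": 0},
    {"slide": [0,0,0],"spin": 0}
  ]
}}

```text
time_s: 4.6
tcp_pos: [0.4549, -0.2224, 0.026]
ee_rot: [[0.999, -0.045, 0.002], [-0.045, -0.999, -0.01], [0.003, 0.01, -1.0]]
wrist_force: [0.5, -0.9, -0.4]
gripper_width: 1.001
```

```bash
./p.sh 0.452 -0.229 0.004 -3.2;  python3 -c "
from h import *
c=optics.capture('wrist');print(ray(c,315,217,.028))
import sys"
```

```text
t 4.6 tcp [ 0.4549 -0.2224  0.026 ] head -2.56 tilt [ 0.0026  0.0101 -0.9999] F [ 0.46 -0.9  -0.43] w 1.001
units [-0.11  0.26  0.88] max 0.88 spin units 0.08
[ 0.46906571 -0.22388895  0.028     ]
```

Emit:
{"api": "servo_tool", "payload": {
  "deltas": [
    {"slide": [-0.05,0.2,0.3],"spin": 0.08},
    {"slide": [-0.05,0.08,0.3],"spin": 0},
    {"slide": [0,0,0.2],"spin": 0},
    {"slide": [0,0,0],"spin": 0}
  ]
}}

```text
time_s: 5.05
tcp_pos: [0.4537, -0.2306, 0.007]
ee_rot: [[0.998, -0.057, 0.008], [-0.057, -0.998, -0.011], [0.009, 0.011, -1.0]]
wrist_force: [-0.0, -0.5, -0.8]
gripper_width: 1.001
```

```bash
./p.sh 0.452 -0.229 0.004 -3.2
```

```text
t 5.05 tcp [ 0.4537 -0.2306  0.007 ] head -3.27 tilt [ 0.0085  0.0107 -0.9999] F [-0.05 -0.45 -0.79] w 1.001
units [-0.07 -0.06  0.12] max 0.12 spin units -0.01
```

Emit:
{"api": "servo_tool", "payload": {
  "deltas": [
    {"slide": [0,0,0.14],"spin": 0},
    {"slide": [0,0,0],"spin": 0}
  ]
}}

```text
time_s: 5.25
tcp_pos: [0.4537, -0.2308, 0.0031]
ee_rot: [[0.998, -0.057, 0.008], [-0.057, -0.998, -0.011], [0.008, 0.011, -1.0]]
wrist_force: [-0.1, -0.1, 1.0]
gripper_width: 1.003
```

Emit:
{"api": "servo_tool", "payload": {
  "gripper": 255,
  "deltas": [
    {"slide": [0,0,0],"spin": 0},
    {"slide": [0,0,0],"spin": 0},
    {"slide": [0,0,0],"spin": 0},
    {"slide": [0,0,0],"spin": 0},
    {"slide": [0,0,0],"spin": 0},
    {"slide": [0,0,0],"spin": 0},
    {"slide": [0,0,0],"spin": 0},
    {"slide": [0,0,0],"spin": 0}
  ]
}}

```text
time_s: 6.05
tcp_pos: [0.4543, -0.2308, 0.0036]
ee_rot: [[0.998, -0.057, 0.009], [-0.057, -0.998, -0.011], [0.01, 0.011, -1.0]]
wrist_force: [0.2, -0.3, -0.7]
gripper_width: 0.455
```

```bash
./p.sh 0.452 -0.229 0.12 -3.2
```

```text
t 6.05 tcp [ 0.4543 -0.2308  0.0036] head -3.27 tilt [ 0.0097  0.0109 -0.9999] F [ 0.17 -0.27 -0.7 ] w 0.455
units [-0.05 -0.02 -4.66] max 4.66 spin units -0.01
```

Emit:
{"api": "servo_tool", "payload": {
  "deltas": [
    {"slide": [0,0,-0.4],"spin": 0},
    {"slide": [0,0,-0.7],"spin": 0},
    {"slide": [0,0,-0.8],"spin": 0},
    {"slide": [0,0,-0.8],"spin": 0},
    {"slide": [0,0,-0.8],"spin": 0},
    {"slide": [0,0,-0.6],"spin": 0},
    {"slide": [0,0,-0.3],"spin": 0},
    {"slide": [0,0,0],"spin": 0}
  ]
}}

```text
time_s: 6.85
tcp_pos: [0.4458, -0.2276, 0.1156]
ee_rot: [[0.998, -0.06, -0.008], [-0.06, -0.998, -0.006], [-0.008, 0.006, -1.0]]
wrist_force: [-0.0, -0.4, -4.2]
gripper_width: 0.46
```

```bash
./p.sh 0.452 -0.229 0.18 -3.2; python3 -c "
from h import *
c=cap('scene','s2.png');cap('wrist','w2.png');f=c['frame'][100:260,150:350,::-1]; cv2.imwrite('pics/s2c.png',cv2.resize(f,None,fx=3.5,fy=3.5))"
```

```text
t 6.85 tcp [ 0.4458 -0.2276  0.1156] head -3.46 tilt [-0.008   0.0063 -0.9999] F [-0.03 -0.35 -4.19] w 0.46
units [ 0.23  0.06 -2.58] max 2.58 spin units -0.03
```

View pics/s2c.png

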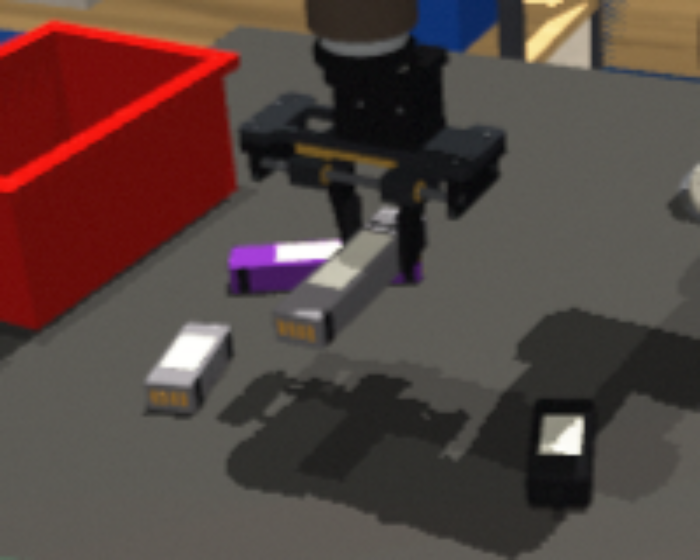

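View pics/w2.png

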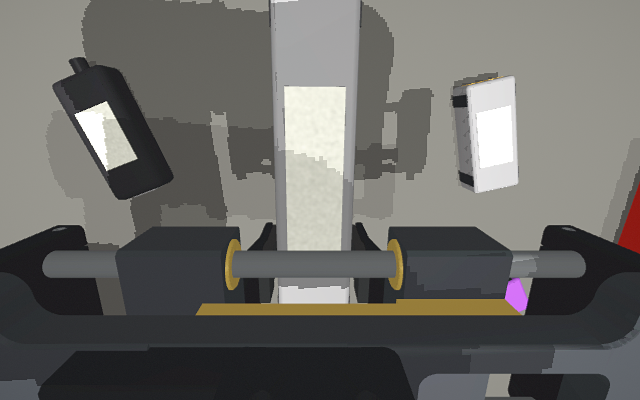

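```bash
python3 -c "
import cv2
f=cv2.imread('pics/s2.png')[150:205,220:280]; cv2.imwrite('pics/s2d.png',cv2.resize(f,None,fx=10,fy=10,interpolation=cv2.INTER_CUBIC))"
```

```text
(no output)
```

View pics/s2d.png

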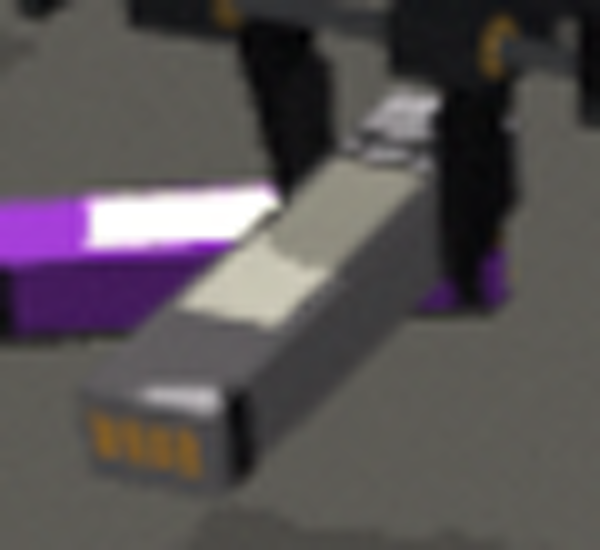

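```bash
cat >> h.py <<'E'
def vray(c,u,v,p,hd):
    d=c['rotation']@np.linalg.inv(c['camera_matrix'])@np.array([u,v,1.]); e=np.array(c['eye'])
    n=np.array([-np.sin(np.radians(hd)),np.cos(np.radians(hd)),0]); q=e+d*(n@(p-e))/(n@d); return q
E
python3 -c "
from h import *
c=optics.capture('scene');s=sense();p=s['tcp_pos'];g=p+[0,0,.0187];print(g)
for uv in((236,189.2),(242.8,181.6)):
  q=vray(c,*uv,p,-3.4); print(q, np.hypot(*(q-g)[:2]), q[2]-g[2])"
```

```text
[ 0.4447995  -0.22736713  0.1325985 ]
[ 0.56765064 -0.23466583  0.13180182] 0.12306776818736205 -0.0007966764468737841
[ 0.53286596 -0.23259924  0.13548625] 0.08822174500388695 0.0028877488675465857
```

The pack is gripped and nearly level, tilted only about 3-5°, so gravity alone doesn't pivot it. I'll press its short rear overhang on the cover's far edge from outside the tray. That turns the nose down about 20° before I feed it in.

Emit:
{"api": "servo_tool", "payload": {
  "deltas": [
    {"slide": [0,0,-0.7],"spin": 0},
    {"slide": [0,0,-0.7],"spin": 0.65},
    {"slide": [0,0,0],"spin": 0.65},
    {"slide": [0,0,0],"spin": 0}
  ]
}}

```text
time_s: 7.4
tcp_pos: [0.4417, -0.2263, 0.1448]
ee_rot: [[0.969, -0.246, -0.024], [-0.247, -0.969, -0.002], [-0.023, 0.008, -1.0]]
wrist_force: [-0.5, 0.2, -3.6]
gripper_width: 0.459
```

```bash
./p.sh 0.655 0.181 0.14 -13.7
```

```text
t 7.4 tcp [ 0.4417 -0.2263  0.1448] head -14.28 tilt [-0.0228  0.0078 -0.9997] F [-0.46  0.19 -3.63] w 0.459
units [  4.25 -17.89  -0.05] max 17.89 spin units -0.07
```

Emit:
{"api": "servo_tool", "payload": {
  "deltas": [
    {"slide": [0.15,-0.6,0],"spin": -0.07},
    {"slide": [0.24,-0.95,0],"spin": 0},
    {"slide": [0.24,-0.95,0],"spin": 0},
    {"slide": [0.24,-0.95,0],"spin": 0},
    {"slide": [0.24,-0.95,0],"spin": 0},
    {"slide": [0.24,-0.95,0],"spin": 0},
    {"slide": [0.24,-0.95,0],"spin": 0},
    {"slide": [0.24,-0.95,0],"spin": 0},
    {"slide": [0.24,-0.95,0],"spin": 0},
    {"slide": [0.24,-0.95,0],"spin": 0}
  ]
}}

```text
time_s: 8.4
tcp_pos: [0.546, -0.0111, 0.1282]
ee_rot: [[0.974, -0.222, -0.05], [-0.223, -0.975, -0.001], [-0.048, 0.012, -0.999]]
wrist_force: [-0.1, -1.0, -4.4]
gripper_width: 0.459
```

```bash
./p.sh 0.655 0.181 0.14 -13.7
```

```text
t 8.4 tcp [ 0.546  -0.0111  0.1282] head -12.88 tilt [-0.0481  0.0124 -0.9988] F [-0.09 -0.96 -4.36] w 0.459
units [ 2.51 -8.46 -0.7 ] max 8.46 spin units 0.1
```

Emit:
{"api": "servo_tool", "payload": {
  "deltas": [
    {"slide": [0.27,-0.9,-0.12],"spin": 0.1},
    {"slide": [0.27,-0.9,-0.12],"spin": 0},
    {"slide": [0.27,-0.9,-0.12],"spin": 0},
    {"slide": [0.27,-0.9,-0.12],"spin": 0},
    {"slide": [0.27,-0.9,-0.12],"spin": 0},
    {"slide": [0.27,-0.9,-0.12],"spin": 0},
    {"slide": [0.27,-0.9,-0.12],"spin": 0},
    {"slide": [0.27,-0.9,-0.12],"spin": 0},
    {"slide": [0.2,-0.7,-0.12],"spin": 0}
  ]
}}

```text
time_s: 9.3
tcp_pos: [0.6468, 0.1755, 0.1323]
ee_rot: [[0.973, -0.217, -0.077], [-0.218, -0.976, -0.008], [-0.073, 0.025, -0.997]]
wrist_force: [0.1, 0.1, -3.4]
gripper_width: 0.461
```

```bash
./p.sh 0.655 0.181 0.085 -13.7;python3 -c "
from h import *
c=cap('scene','s3.png');f=c['frame'][120:320,300:500,::-1]; cv2.imwrite('pics/s3c.png',cv2.resize(f,None,fx=3,fy=3,interpolation=cv2.INTER_CUBIC))"
```

```text
t 9.3 tcp [0.6468 0.1755 0.1323] head -12.64 tilt [-0.073   0.0248 -0.997 ] F [ 0.12  0.07 -3.42] w 0.461
units [ 0.41 -0.33  1.86] max 1.86 spin units 0.13
```

View pics/s3c.png

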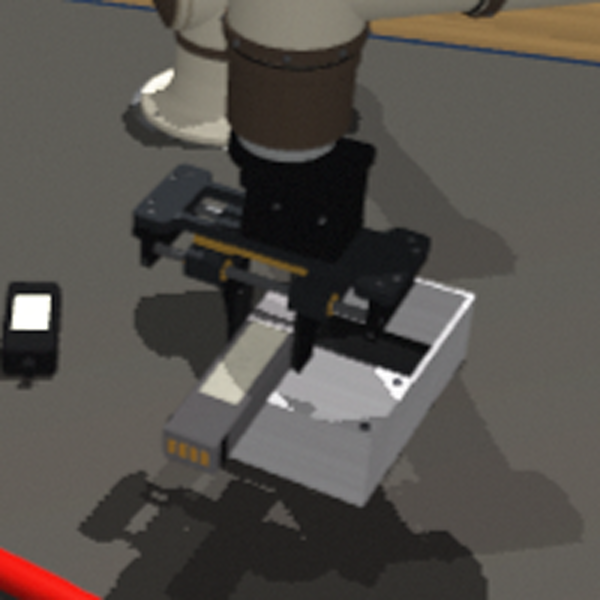

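Emit:
{"api": "servo_tool", "payload": {
  "deltas": [
    {"slide": [0.2,-0.17,0.1],"spin": 0.06},
    {"slide": [0.2,-0.17,0.3],"spin": 0.06},
    {"slide": [0,0,0.5],"spin": 0},
    {"slide": [0,0,0.5],"spin": 0},
    {"slide": [0,0,0.4],"spin": 0},
    {"slide": [0,0,0],"spin": 0}
  ]
}}

```text
time_s: 9.95
tcp_pos: [0.6537, 0.1822, 0.0752]
ee_rot: [[0.969, -0.23, -0.086], [-0.232, -0.973, -0.011], [-0.081, 0.031, -0.996]]
wrist_force: [0.8, -0.3, -3.6]
gripper_width: 0.46
```

```bash
./p.sh 0.655 0.181 0.058 -13.7
```

```text
t 9.95 tcp [0.6537 0.1822 0.0752] head -13.45 tilt [-0.0809  0.0308 -0.9962] F [ 0.82 -0.33 -3.63] w 0.46
units [0.12 0.01 0.68] max 0.68 spin units 0.03
```

Emit:
{"api": "servo_tool", "payload": {
  "deltas": [
    {"slide": [0,0,0.2],"spin": 0},
    {"slide": [0,0,0.2],"spin": 0},
    {"slide": [0,0,0.15],"spin": 0},
    {"slide": [0,0,0],"spin": 0}
  ]
}}

```text
time_s: 10.35
tcp_pos: [0.6548, 0.1815, 0.064]
ee_rot: [[0.97, -0.229, -0.079], [-0.231, -0.973, -0.01], [-0.075, 0.028, -0.997]]
wrist_force: [0.1, 0.4, -4.0]
gripper_width: 0.456
```

```bash
./p.sh 0.655 0.181 0.058 -13.7;python3 -c "
from h import *
c=cap('scene','s4.png');f=c['frame'][200:290,340:440,::-1]; cv2.imwrite('pics/s4c.png',cv2.resize(f,None,fx=6,fy=6,interpolation=cv2.INTER_CUBIC))"
```

```text
t 10.35 tcp [0.6548 0.1815 0.064 ] head -13.39 tilt [-0.0747  0.0285 -0.9968] F [ 0.11  0.37 -3.97] w 0.456
units [0.03 0.01 0.24] max 0.24 spin units 0.04
```

View pics/s4c.png

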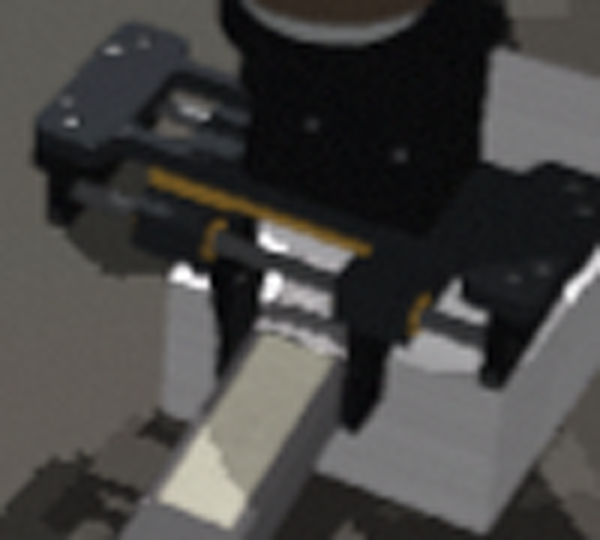

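Emit:
{"api": "servo_tool", "payload": {
  "deltas": [
    {"slide": [0,0,0.15],"spin": 0.04},
    {"slide": [0,0,0.15],"spin": 0},
    {"slide": [0,0,0],"spin": 0}
  ]
}}

```text
time_s: 10.7
tcp_pos: [0.6557, 0.1813, 0.0586]
ee_rot: [[0.969, -0.235, -0.075], [-0.236, -0.972, -0.01], [-0.071, 0.028, -0.997]]
wrist_force: [0.4, -0.3, -2.6]
gripper_width: 0.455
```

Emit:
{"api": "servo_tool", "payload": {
  "deltas": [
    {"slide": [0,0,0.15],"spin": 0},
    {"slide": [0,0,0],"spin": 0}
  ]
}}

```text
time_s: 10.9
tcp_pos: [0.6563, 0.1814, 0.0559]
ee_rot: [[0.969, -0.234, -0.073], [-0.235, -0.972, -0.01], [-0.068, 0.027, -0.997]]
wrist_force: [0.6, -2.0, -2.0]
gripper_width: 0.456
```

```bash
./p.sh 0.655 0.181 0.058 -13.7;python3 -c "
from h import *
c=cap('scene','s5.png');f=c['frame'][200:320,330:450,::-1]; cv2.imwrite('pics/s5c.png',cv2.resize(f,None,fx=5,fy=5,interpolation=cv2.INTER_CUBIC))"
```

```text
t 10.9 tcp [0.6563 0.1814 0.0559] head -13.65 tilt [-0.0684  0.0266 -0.9973] F [ 0.63 -2.05 -2.  ] w 0.456
units [-0.05  0.03 -0.08] max 0.08 spin units 0.01
```

View pics/s5c.png

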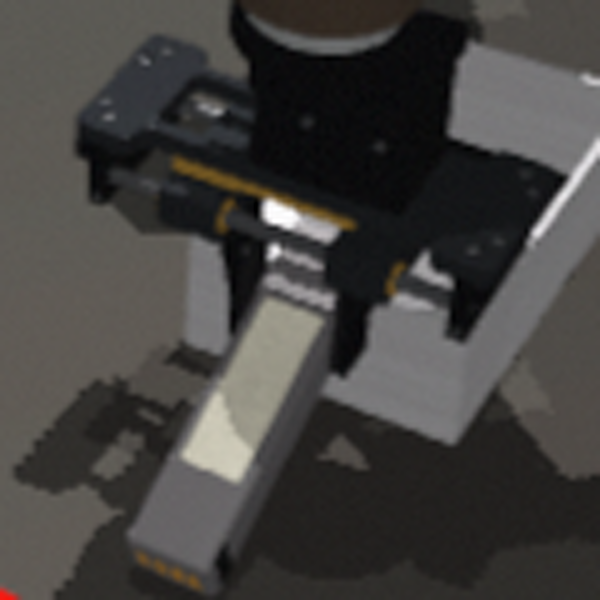

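```bash
cat > tilt.py <<'E'
import sys
from h import *
# args: u1 v1 u2 v2 : far-ish and near-ish points of the top centre line
a=list(map(float,sys.argv[1:])); c=optics.capture('scene');s=sense();R=s['ee_rot'];p=s['tcp_pos'];g=p-.0187*R[:,2]
hd=np.degrees(np.arctan2(R[1,0],R[0,0])); print('g',g.round(4))
Q=[vray(c,a[i],a[i+1],p,hd) for i in range(0,len(a),2)]
for q in Q: print(q.round(4),'ahead',np.hypot(*(q-g)[:2]).round(4),'dz',(q[2]-g[2]).round(4))
for q,w in zip(Q,Q[1:]): print('tilt',np.degrees(np.arctan2(w[2]-q[2],np.hypot(*(q-w)[:2]))).round(1),'len',np.linalg.norm(q-w).round(4))
E
python3 tilt.py 365 312 372.8 293.6 390.4 260.8
```

```text
g [0.6576 0.1815 0.0745]
[0.7652 0.1549 0.0125] ahead 0.1108 dz -0.0619
[0.7331 0.1627 0.0384] ahead 0.0777 dz -0.036
[0.654  0.1819 0.0719] ahead 0.0036 dz -0.0026
tilt 38.1 len 0.042
tilt 22.4 len 0.0879
```

Total tilt is about 27° nose down and the length checks (127 mm expected, 128 measured). Now I'll lift and carry it back over the opening.

Emit:
{"api": "servo_tool", "payload": {
  "deltas": [
    {"slide": [0,0,-0.6],"spin": 0},
    {"slide": [0,0,-0.9],"spin": 0},
    {"slide": [0,0,-0.9],"spin": 0},
    {"slide": [0,0,-0.9],"spin": 0},
    {"slide": [0,0,-0.6],"spin": 0},
    {"slide": [0,0,-0.2],"spin": 0}
  ]
}}

```text
time_s: 11.6
tcp_pos: [0.6593, 0.1836, 0.1567]
ee_rot: [[0.968, -0.236, -0.088], [-0.237, -0.971, -0.01], [-0.083, 0.031, -0.996]]
wrist_force: [0.2, 0.4, -3.4]
gripper_width: 0.457
```

```bash
./p.sh 0.4015 0.2425 0.15 -13.7
```

```text
t 11.6 tcp [0.6593 0.1836 0.1567] head -13.79 tilt [-0.083   0.0307 -0.9961] F [ 0.19  0.36 -3.36] w 0.457
units [-10.52   0.13   1.15] max 10.52 spin units -0.01
```

Emit:
{"api": "servo_tool", "payload": {
  "deltas": [
    {"slide": [-0.6,0.01,0.05],"spin": 0},
    {"slide": [-0.9,0.01,0.08],"spin": 0},
    {"slide": [-0.9,0.01,0.08],"spin": 0},
    {"slide": [-0.9,0.01,0.08],"spin": 0},
    {"slide": [-0.9,0.01,0.08],"spin": 0},
    {"slide": [-0.9,0.01,0.08],"spin": 0},
    {"slide": [-0.9,0.01,0.08],"spin": 0},
    {"slide": [-0.9,0.01,0.08],"spin": 0},
    {"slide": [-0.9,0.01,0.08],"spin": 0},
    {"slide": [-0.9,0.01,0.08],"spin": 0}
  ]
}}

```text
time_s: 12.6
tcp_pos: [0.4341, 0.2339, 0.1498]
ee_rot: [[0.965, -0.242, -0.102], [-0.244, -0.97, -0.01], [-0.096, 0.035, -0.995]]
wrist_force: [-0.7, -0.1, -3.5]
gripper_width: 0.455
```

```bash
./p.sh 0.4015 0.2425 0.15 -13.7
```

```text
t 12.6 tcp [0.4341 0.2339 0.1498] head -14.19 tilt [-0.0965  0.0348 -0.9947] F [-0.67 -0.14 -3.53] w 0.455
units [-1.34 -0.02  0.12] max 1.34 spin units -0.06
```

Emit:
{"api": "servo_tool", "payload": {
  "deltas": [
    {"slide": [-0.7,0,0],"spin": -0.03},
    {"slide": [-0.6,0,0],"spin": -0.03},
    {"slide": [0,0,0],"spin": 0}
  ]
}}

```text
time_s: 12.9
tcp_pos: [0.397, 0.2416, 0.1521]
ee_rot: [[0.967, -0.232, -0.107], [-0.234, -0.972, -0.011], [-0.101, 0.036, -0.994]]
wrist_force: [0.2, 0.5, -4.1]
gripper_width: 0.459
```

```bash
./p.sh 0.4015 0.2425 0.07 -13.7; python3 -c "
from h import *
c=cap('scene','s6.png');f=c['frame'][140:290,350:500,::-1]; cv2.imwrite('pics/s6c.png',cv2.resize(f,None,fx=4,fy=4,interpolation=cv2.INTER_CUBIC))
c=cap('top','t6.png');f=c['frame'][90:240,120:270,::-1]; cv2.imwrite('pics/t6c.png',cv2.resize(f,None,fx=4,fy=4,interpolation=cv2.INTER_CUBIC))"
```

```text
t 12.9 tcp [0.397  0.2416 0.1521] head -13.61 tilt [-0.101   0.0359 -0.9942] F [ 0.21  0.5  -4.12] w 0.459
units [ 0.5  -0.2   3.24] max 3.24 spin units 0.01
```

View pics/s6c.png

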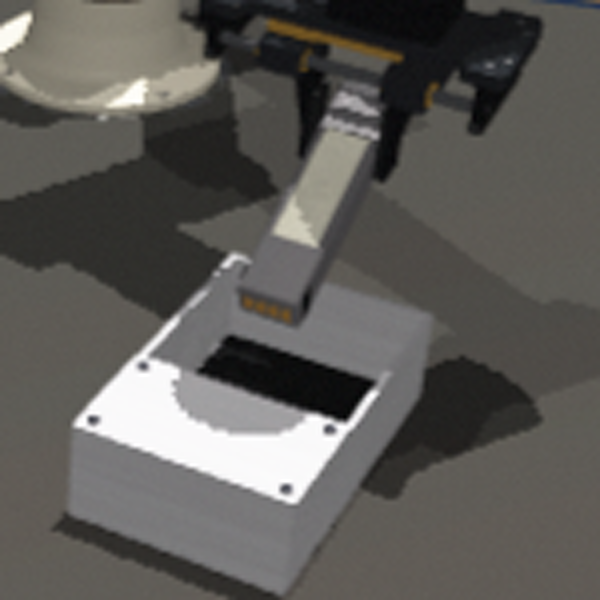

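View pics/t6c.png

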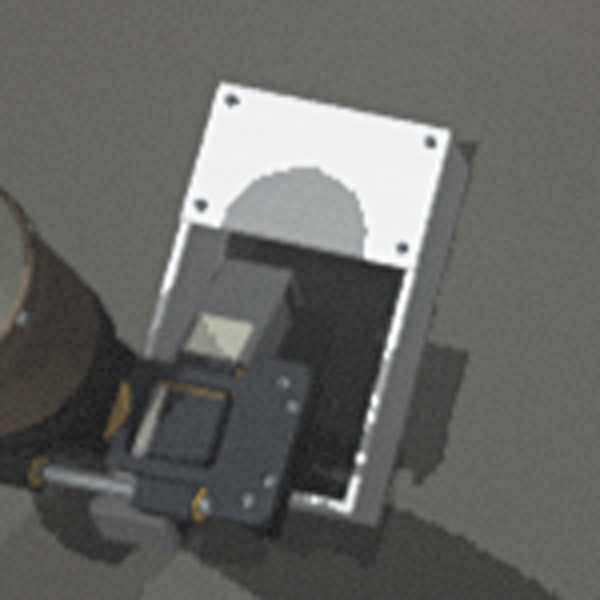

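```bash
python3 tilt.py 418 213.3 424.5 200.3 438 173.5
```

```text
g [0.4012 0.242  0.1707]
[0.5077 0.2154 0.1133] ahead 0.1097 dz -0.0574
[0.473  0.2239 0.1311] ahead 0.074 dz -0.0396
[0.3975 0.2422 0.169 ] ahead 0.0037 dz -0.0017
tilt 26.5 len 0.0399
tilt 26.0 len 0.0864
```

Emit:
{"api": "servo_tool", "payload": {
  "deltas": [
    {"slide": [0.06,-0.03,0.4],"spin": 0},
    {"slide": [0.08,-0.03,0.6],"spin": 0},
    {"slide": [0.08,-0.03,0.6],"spin": 0},
    {"slide": [0.08,-0.03,0.6],"spin": 0},
    {"slide": [0.08,0,0.5],"spin": 0},
    {"slide": [0.02,0,0.2],"spin": 0},
    {"slide": [0,0,0],"spin": 0}
  ]
}}

```text
time_s: 13.75
tcp_pos: [0.4064, 0.2407, 0.0718]
ee_rot: [[0.965, -0.239, -0.105], [-0.242, -0.97, -0.012], [-0.099, 0.037, -0.994]]
wrist_force: [-0.4, -0.2, -4.0]
gripper_width: 0.456
```

```bash
cat > tr.py <<'E'
from h import *
s=sense();R=s['ee_rot'];p=s['tcp_pos'];g=p-.0187*R[:,2]
a=np.radians(-13.7);d=g[:2]-[.512,.216]
print('tray grasp x,y,z mm',(1e3*np.array([d[0]*np.cos(a)+d[1]*np.sin(a),-d[0]*np.sin(a)+d[1]*np.cos(a),g[2]])).round(1),'tcpz',p[2].round(4),'xz',R[2].round(3),'head',np.degrees(np.arctan2(R[1,0],R[0,0])).round(2),'F',s['wrist_force'].round(1))
c=np.cos(a);n=np.sin(a)
for X,Y,Z in[(float(__import__('sys').argv[1]),float(__import__('sys').argv[2]),float(__import__('sys').argv[3]))]:
    w=np.array([.512+(X*c-Y*n)/1e3,.216+(X*n+Y*c)/1e3,Z/1e3]); print('units to target',(R.T@(w-g)/.025).round(2))
E
python3 tr.py -45 0 92; python3 -c "
from h import *
c=cap('scene','s7.png');f=c['frame'][140:290,350:500,::-1]; cv2.imwrite('pics/s7c.png',cv2.resize(f,None,fx=4,fy=4,interpolation=cv2.INTER_CUBIC))"
```

```text
tray grasp x,y,z mm [-106.6   -0.3   90.4] tcpz 0.0718 xz [-0.099  0.037 -0.994] head -14.06 F [-0.4 -0.2 -4. ]
units to target [ 2.45 -0.02 -0.31]
```

View pics/s7c.png

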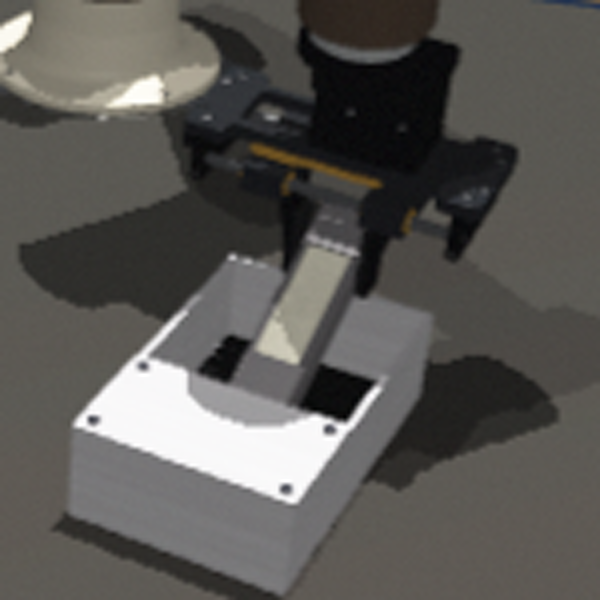

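The nose is inside the opening and below the cover level: the pack's far end is hidden behind the cover edge at crop (270,390). Now I'll slide it under the cover.

Emit:
{"api": "servo_tool", "payload": {
  "deltas": [
    {"slide": [0.3,0,-0.04],"spin": -0.05},
    {"slide": [0.5,0,-0.06],"spin": 0},
    {"slide": [0.5,0,-0.06],"spin": 0},
    {"slide": [0.3,0,-0.03],"spin": 0}
  ]
}}

```text
time_s: 14.2
tcp_pos: [0.4502, 0.232, 0.075]
ee_rot: [[0.968, -0.23, -0.101], [-0.232, -0.973, -0.008], [-0.096, 0.031, -0.995]]
wrist_force: [0.5, -0.8, -3.6]
gripper_width: 0.46
```

```bash
python3 tr.py -45 0 88
```

```text
tray grasp x,y,z mm [-62.    1.5  93.6] tcpz 0.075 xz [-0.096  0.031 -0.995] head -13.49 F [ 0.5 -0.8 -3.6]
units to target [0.7  0.06 0.16]
```

Emit:
{"api": "servo_tool", "payload": {
  "deltas": [
    {"slide": [0.3,0.03,0.08],"spin": 0},
    {"slide": [0.3,0.03,0.08],"spin": 0},
    {"slide": [0.1,0,0],"spin": 0},
    {"slide": [0,0,0],"spin": 0}
  ]
}}

```text
time_s: 14.6
tcp_pos: [0.4697, 0.2253, 0.0689]
ee_rot: [[0.967, -0.233, -0.1], [-0.235, -0.972, -0.008], [-0.095, 0.031, -0.995]]
wrist_force: [0.3, -0.7, -3.2]
gripper_width: 0.459
```

```bash
python3 tr.py -45 0 60; python3 -c "
from h import *
c=cap('scene','s8.png');f=c['frame'][140:290,350:500,::-1]; cv2.imwrite('pics/s8c.png',cv2.resize(f,None,fx=4,fy=4,interpolation=cv2.INTER_CUBIC))
c=cap('top','t8.png');f=c['frame'][90:240,120:270,::-1]; cv2.imwrite('pics/t8c.png',cv2.resize(f,None,fx=4,fy=4,interpolation=cv2.INTER_CUBIC))"
```

```text
tray grasp x,y,z mm [-41.6  -0.4  87.5] tcpz 0.0689 xz [-0.095  0.031 -0.995] head -13.64 F [ 0.3 -0.7 -3.2]
units to target [-0.03 -0.05  1.11]
```

View pics/s8c.png

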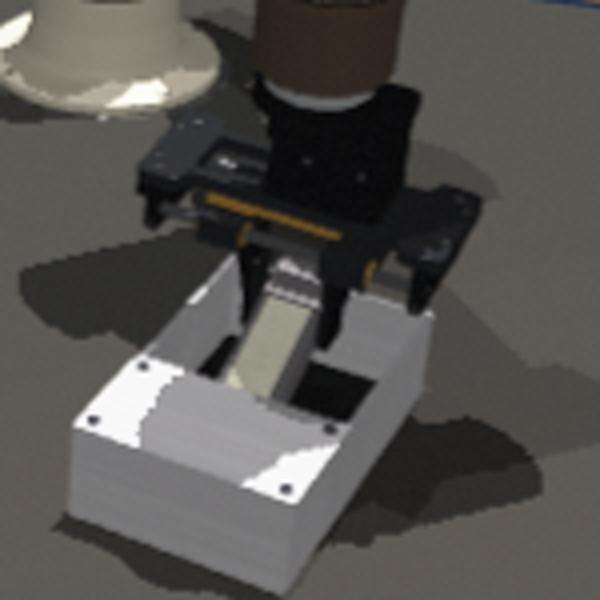

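View pics/t8c.png

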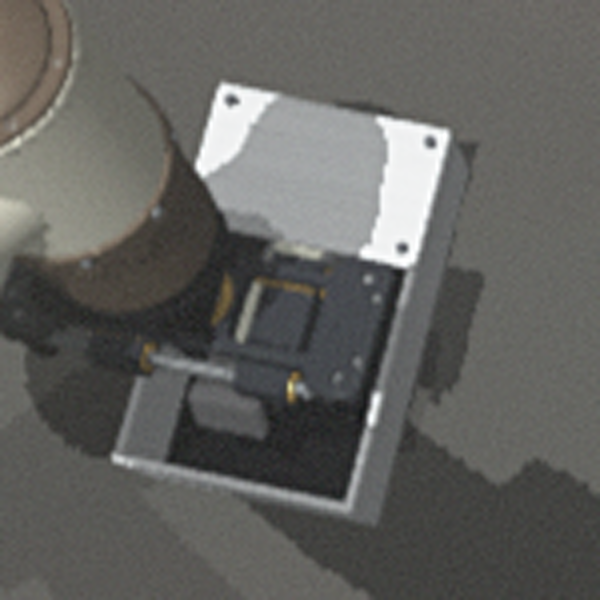

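The near end is now inside the near wall, at about (235,415) in the top crop. Next I'll lower gently so the nose meets the floor and the pack levels.

Emit:
{"api": "servo_tool", "payload": {
  "deltas": [
    {"slide": [0.01,-0.01,0.15],"spin": 0},
    {"slide": [0.01,-0.01,0.15],"spin": 0},
    {"slide": [0.01,-0.01,0.15],"spin": 0},
    {"slide": [0.01,-0.01,0.15],"spin": 0}
  ]
}}

```text
time_s: 15.1
tcp_pos: [0.4682, 0.2269, 0.0549]
ee_rot: [[0.968, -0.23, -0.099], [-0.232, -0.973, -0.007], [-0.095, 0.03, -0.995]]
wrist_force: [-2.2, 0.8, 2.0]
gripper_width: 0.459
```

Emit:
{"api": "servo_tool", "payload": {
  "deltas": [
    {"slide": [0.01,-0.01,0.15],"spin": 0},
    {"slide": [0.01,-0.01,0.15],"spin": 0},
    {"slide": [0.01,-0.01,0.15],"spin": 0},
    {"slide": [0.01,-0.01,0.15],"spin": 0}
  ]
}}

```text
time_s: 15.5
tcp_pos: [0.468, 0.2282, 0.0395]
ee_rot: [[0.968, -0.229, -0.098], [-0.231, -0.973, -0.006], [-0.094, 0.029, -0.995]]
wrist_force: [-1.9, -0.6, 1.0]
gripper_width: 0.458
```

```bash
python3 tr.py -42 0 30
```

```text
tray grasp x,y,z mm [-43.9   2.   58.1] tcpz 0.0395 xz [-0.094  0.029 -0.995] head -13.42 F [-1.9 -0.6  1. ]
units to target [0.18 0.05 1.11]
```

Emit:
{"api": "servo_tool", "payload": {
  "deltas": [
    {"slide": [0.02,0.01,0.15],"spin": 0},
    {"slide": [0.02,0.01,0.15],"spin": 0},
    {"slide": [0.02,0.01,0.15],"spin": 0},
    {"slide": [0.02,0.01,0.15],"spin": 0},
    {"slide": [0.02,0,0.12],"spin": 0}
  ]
}}

```text
time_s: 16.0
tcp_pos: [0.4691, 0.227, 0.0194]
ee_rot: [[0.969, -0.229, -0.096], [-0.23, -0.973, -0.005], [-0.093, 0.027, -0.995]]
wrist_force: [-2.0, 0.1, 0.7]
gripper_width: 0.462
```

```bash
python3 tr.py -42 0 27
```

```text
tray grasp x,y,z mm [-42.6   1.1  38. ] tcpz 0.0194 xz [-0.093  0.027 -0.995] head -13.37 F [-2.   0.1  0.7]
units to target [0.06 0.03 0.44]
```

Emit:
{"api": "servo_tool", "payload": {
  "deltas": [
    {"slide": [0.01,0.01,0.1],"spin": 0},
    {"slide": [0.01,0.01,0.1],"spin": 0},
    {"slide": [0.01,0,0.1],"spin": 0},
    {"slide": [0,0,0.05],"spin": 0},
    {"slide": [0,0,0],"spin": 0}
  ]
}}

```text
time_s: 16.5
tcp_pos: [0.469, 0.2263, 0.0093]
ee_rot: [[0.969, -0.228, -0.096], [-0.23, -0.973, -0.005], [-0.093, 0.027, -0.995]]
wrist_force: [-2.1, 0.0, 1.4]
gripper_width: 0.457
```

```bash
python3 tr.py -42 0 27; python3 -c "
from h import *
c=cap('scene','s9.png');f=c['frame'][140:290,350:500,::-1]; cv2.imwrite('pics/s9c.png',cv2.resize(f,None,fx=4,fy=4,interpolation=cv2.INTER_CUBIC))"
```

```text
tray grasp x,y,z mm [-42.5   0.4  27.9] tcpz 0.0093 xz [-0.093  0.027 -0.995] head -13.36 F [-2.1  0.   1.4]
units to target [0.02 0.01 0.03]
```

View pics/s9c.png

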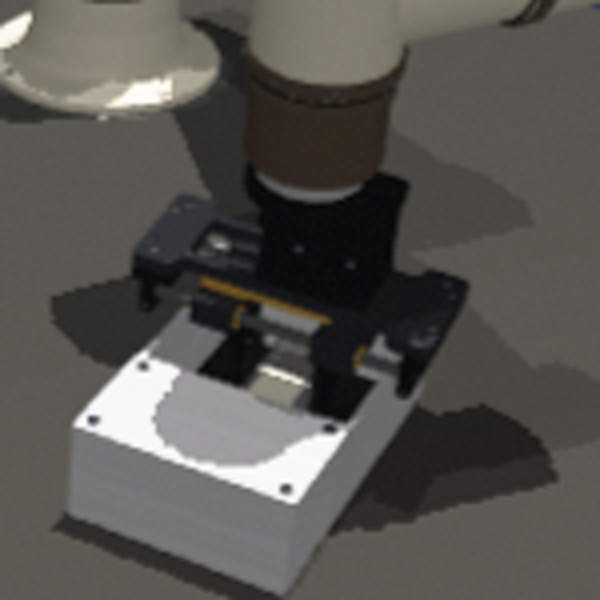

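Emit:
{"api": "servo_tool", "payload": {
  "deltas": [
    {"slide": [0,0,0.06],"spin": 0},
    {"slide": [0,0,0],"spin": 0}
  ]
}}

```text
time_s: 16.75
tcp_pos: [0.4689, 0.2264, 0.008]
ee_rot: [[0.969, -0.229, -0.096], [-0.23, -0.973, -0.005], [-0.092, 0.027, -0.995]]
wrist_force: [-1.6, -0.3, 0.1]
gripper_width: 0.456
```

Emit:
{"api": "servo_tool", "payload": {
  "deltas": [
    {"slide": [0,0,0.05],"spin": 0},
    {"slide": [0,0,0],"spin": 0}
  ]
}}

```text
time_s: 16.95
tcp_pos: [0.469, 0.2263, 0.0081]
ee_rot: [[0.969, -0.228, -0.096], [-0.23, -0.973, -0.005], [-0.092, 0.027, -0.995]]
wrist_force: [-0.3, 0.0, -1.5]
gripper_width: 0.457
```

Emit:
{"api": "servo_tool", "payload": {
  "deltas": [
    {"slide": [0,0,0.08],"spin": 0},
    {"slide": [0,0,0],"spin": 0}
  ]
}}

```text
time_s: 17.15
tcp_pos: [0.4691, 0.2263, 0.0081]
ee_rot: [[0.969, -0.228, -0.095], [-0.23, -0.973, -0.005], [-0.091, 0.027, -0.995]]
wrist_force: [-0.3, -0.2, -1.1]
gripper_width: 0.46
```

Emit:
{"api": "servo_tool", "payload": {
  "deltas": [
    {"slide": [0,0,0.08],"spin": 0},
    {"slide": [0,0,0],"spin": 0}
  ]
}}

```text
time_s: 17.35
tcp_pos: [0.4693, 0.2263, 0.008]
ee_rot: [[0.969, -0.228, -0.094], [-0.229, -0.973, -0.005], [-0.091, 0.026, -0.996]]
wrist_force: [-1.1, -0.1, -0.6]
gripper_width: 0.454
```

It has stopped at TCP z 8.0 mm against about 7.6 expected, so the pack is on the floor. Releasing with a limited opening.

Emit:
{"api": "servo_tool", "payload": {
  "gripper": 75,
  "deltas": [
    {"slide": [0,0,0],"spin": 0},
    {"slide": [0,0,0],"spin": 0},
    {"slide": [0,0,0],"spin": 0},
    {"slide": [0,0,0],"spin": 0},
    {"slide": [0,0,0],"spin": 0}
  ]
}}

```text
time_s: 17.85
tcp_pos: [0.4703, 0.2263, 0.0069]
ee_rot: [[0.969, -0.228, -0.093], [-0.229, -0.973, -0.005], [-0.09, 0.026, -0.996]]
wrist_force: [-0.1, 0.1, -0.1]
gripper_width: 0.693
```

Emit:
{"api": "servo_tool", "payload": {
  "deltas": [
    {"slide": [-0.02,0,-0.2],"spin": 0},
    {"slide": [-0.02,0,-0.3],"spin": 0},
    {"slide": [-0.03,0,-0.5],"spin": 0},
    {"slide": [-0.05,0,-0.8],"spin": 0},
    {"slide": [-0.05,0,-0.9],"spin": 0},
    {"slide": [-0.05,0,-0.9],"spin": 0},
    {"slide": [-0.05,0,-0.9],"spin": 0},
    {"slide": [0,0,-0.6],"spin": 0}
  ]
}}

```text
time_s: 18.65
tcp_pos: [0.4755, 0.2281, 0.1436]
ee_rot: [[0.969, -0.227, -0.093], [-0.229, -0.973, -0.006], [-0.089, 0.027, -0.996]]
wrist_force: [0.2, -0.4, -0.2]
gripper_width: 0.708
```

```bash
python3 tr.py -42 0 27; python3 -c "
from h import *
c=cap('scene','s10.png');f=c['frame'][140:290,350:500,::-1]; cv2.imwrite('pics/s10c.png',cv2.resize(f,None,fx=4,fy=4,interpolation=cv2.INTER_CUBIC))
c=cap('wrist','w10.png')"
```

```text
tray grasp x,y,z mm [-36.7   3.6 162.2] tcpz 0.1436 xz [-0.089  0.027 -0.996] head -13.29 F [ 0.2 -0.4 -0.2]
units to target [ 0.27 -0.01  5.41]
```

View pics/s10c.png

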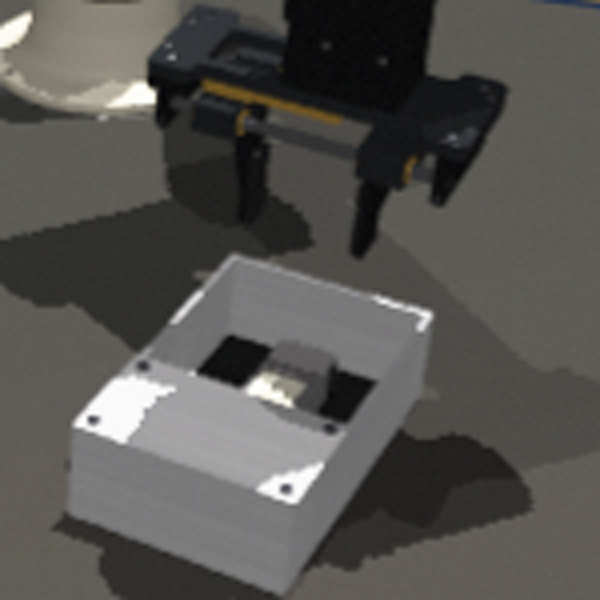

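View pics/w10.png

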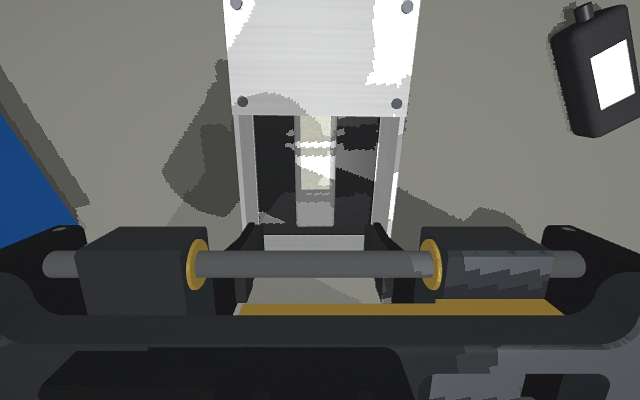

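The pack lies lengthwise in the tray and runs under the cover, with its near end inside the wall. I'll move the arm clear and measure from above.

Emit:
{"api": "servo_tool", "payload": {
  "deltas": [
    {"slide": [0,0,-0.9],"spin": 0},
    {"slide": [0,-0.5,-0.9],"spin": 0},
    {"slide": [0,-0.9,0],"spin": 0},
    {"slide": [0,-0.9,0],"spin": 0},
    {"slide": [0,-0.9,0],"spin": 0},
    {"slide": [0,-0.9,0],"spin": 0},
    {"slide": [0,-0.9,0],"spin": 0},
    {"slide": [0,-0.9,0],"spin": 0},
    {"slide": [0,-0.9,0],"spin": 0},
    {"slide": [0,-0.5,0],"spin": 0}
  ]
}}

```text
time_s: 19.75
tcp_pos: [0.5193, 0.4085, 0.1851]
ee_rot: [[0.968, -0.232, -0.097], [-0.233, -0.972, -0.006], [-0.093, 0.028, -0.995]]
wrist_force: [-0.2, 0.0, -0.2]
gripper_width: 0.706
```

```bash
python3 -c "
from h import *
import pickle
c=cap('top','t11.png');pickle.dump(c,open('t11.pkl','wb'));f=c['frame'][90:240,120:270,::-1]; cv2.imwrite('pics/t11c.png',cv2.resize(f,None,fx=4,fy=4,interpolation=cv2.INTER_CUBIC))
c=cap('scene','s11.png');f=c['frame'][190:290,370:470,::-1]; cv2.imwrite('pics/s11c.png',cv2.resize(f,None,fx=6,fy=6,interpolation=cv2.INTER_CUBIC))"
```

```text
(no output)
```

View pics/t11c.png

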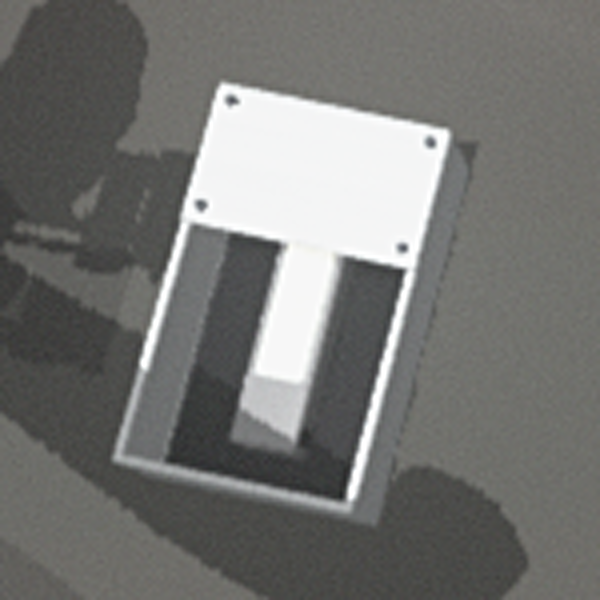

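View pics/s11.png

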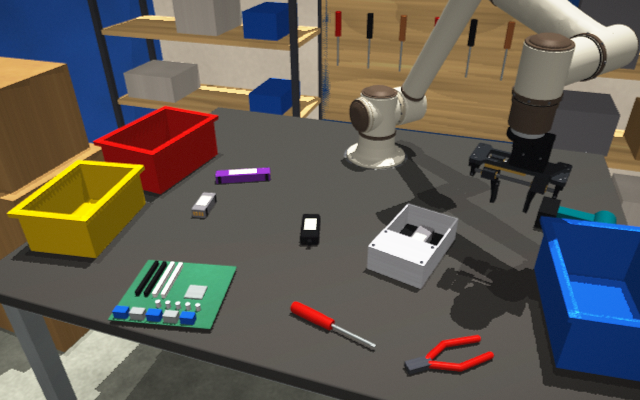

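```bash
python3 -c "
from h import *
import pickle
c=pickle.load(open('t11.pkl','rb'))
a=np.radians(-13.7);R=np.array([[np.cos(a),np.sin(a)],[-np.sin(a),np.cos(a)]])
for n,u,v in(('nearL',230,440),('nearR',298,450),('labL',250,375),('labR',303,383),('edgeL@cover',281,243),('edgeR@cover',343,257)):
    q=ray(c,120+u/4-.4,90+v/4-.4,.032)[:2]; print(n,(1e3*R@(q-[.512,.216])).round(1))
b=pickle.load(open('d0.pkl','rb'))['top']['frame'].astype(int); f=c['frame'].astype(int)
D=abs(b-f).sum(2)
for n,(x0,y0,x1,y1) in dict(short=(428,140,465,200),adapter=(290,138,330,192),purple=(400,225,480,278)).items(): print(n,(D[y0:y1,x0:x1]>90).sum())"
```

```text
nearL [-85.5  19.2]
nearR [-82.9 -21. ]
labL [-45.6  18. ]
labR [-43.7 -13.6]
edgeL@cover [36.1 21.1]
edgeR@cover [ 35.5 -17.2]
short 0
adapter 0
purple 0
```

At z = 32 mm the near end measures 40.3 mm wide at tray x ≈ -84, so the pack is flat and centred at about (+1, 0) mm. The bystanders show no pixel change. Handing in.

```bash
python3 -c "
from h import *
print(r.finish_job(), sense()['time_s'])"
```

```text
the job is handed in; nothing more can be done
the job is handed in; nothing more can be done
```

The long battery pack is lying flat in the tray with its far end under the cover, and I handed the job in at about 20 s of the 42 s allowed.

- **Method:** I gripped the pack roughly 40 mm behind its centre. Gravity alone did not tilt it, and the tool cannot tilt. So I pressed its short rear overhang on the cover's far edge from outside, which turned the nose down about 27°. I then fed the nose under the cover, lowered until it met the floor and the pack levelled, released it and moved the arm clear.
- **Position:** From above, the pack's near end is 40 mm wide at the height of a flat pack, at tray x ≈ -84 mm. That puts the centre near (+1, 0) mm. The lowering also stopped within 0.5 mm of the height expected for a pack on the floor.
- **Forces:** Every wrist force reading I took stayed at about 5 N or less, at the end of each move. I did not log the peaks in between.
- **Bystanders:** The short pack, the adapter and the purple block show no pixel change in the top view.
- **Disagreements:**
  - The tool drifted to about 5–6° of pitch during the carry, with no harm seen.
  - The label-to-end distance measured 40 mm against 43 mm expected, which is within pixel accuracy.
  - A tilt of 1–2° in the resting pack could not have been seen in the pictures.

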